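# Shut the drying oven and tilt the tray until the bottle caps gather at its lip

## Task

The washed bottle caps have just come out of the drying oven in their grey tray: push the oven door shut until its catch has it, then tilt the tray towards its pouring lip, raising the corner opposite the lip while the lip corner stays down on the bench, until all five caps have slid together into the lip corner. Finish while still holding the tray tilted like that in the gripper, clearly raised and still, resting on nothing but the bench, so that the caps can be scooped out. Spill no cap and leave the other things on the bench where they are.

Things in the scene. Friction and masses are not known exactly. Their poses are not given: they have to be found in the camera images.
- oven: Fixed white bench drying oven, 300 x 300 x 300 mm, standing to the right. Origin: centre of its underside, on the bench. Its front, with the door, faces its own -x; the front face is the plane x = -150 mm of its frame. Its top is flat at 300 mm except for a 12 mm vent collar far back. A fixed hotplate stirrer, 88 mm high, stands near its front at the far edge of the bench.
- oven_door (a joint): Hinge angle of the oven door, rad: 0 shut, growing as it opens towards the oven's own -x (counter-clockwise seen from above). It moves easily and stays where it is left. At about 0.05 the tongue on the door meets a sprung twin-roller catch, which needs about 8 N near the free edge to pass; below about 0.015 the rollers draw the door home to 0 and keep it there.
- door_hinge (a point): A point on the door's vertical hinge line, 260 mm above the bench. The door panel is 280 mm wide from this line, 22 mm thick, from 85 to 285 mm above the bench. Axes as those of the door (they turn with it): y from the hinge towards the free edge, -x out of the outer face, z up. The outer face lies 24 mm from the hinge line towards the door's own -x.
- door_push (a point): A point on the door's outer face, 235 mm from the hinge line (45 mm from the free edge), 260 mm above the bench, 25 mm below the door's top edge; a good place to push. Axes as those of the door. A steel bar handle lower down stands 34 mm off the outer face, 252 mm from the hinge line, from 109 to 211 mm above the bench.
- tray: Grey plastic tray, open on top, loose on the bench, 0.34 kg. Origin: centre of its underside. Inside 240 x 180 mm (its x, y), floor 4 mm thick, 60 mm high. Walls 4 mm thick, thickened at the top to a folded rim 10 mm thick and 22 mm deep (38 to 60 mm above its underside), standing out on the outer side: outside it measures 260 x 200 mm at the rim and 248 x 188 mm at the foot. A pouring lip stands out about 40 mm at its (-x, -y) corner, at 38 to 65 mm height.
- tray_center (a point): Centre of the tray, 30 mm above its underside; axes as those of the tray (z up when it stands flat). Beyond the tray, along the far edge of the bench, stands a fixed white test-tube rack with tubes up to 152 mm high (everything of it beyond x = 0.79 m).
- tray_lip (a point): Inside bottom corner of the tray below the pouring lip: (-120, -90, 4) mm in the tray's frame.
- tray_grip (a point): Top of the rim at the corner diagonally opposite the lip: (125, 95, 60) mm in the tray's frame; the middle of the rim's thickness. The rim runs straight along both walls from here.
- cap1_center (a point): Centre of a black screw cap lying flat in the tray: 30 mm across, 18 mm high, 11 g, all five alike. The caps start to slide on the floor of the tray at some 6 to 8 degrees of tilt; to get them past each other and along the walls into the corner takes some 20 to 30 degrees.
- cap2_center (a point): Centre of another such cap.
- cap3_center (a point): Centre of another such cap.
- cap4_center (a point): Centre of another such cap.
- cap5_center (a point): Centre of another such cap.
- bottle_a: Amber glass reagent bottle with black cap, 44 mm across, 105 mm high; a bystander. Origin: centre of its underside.
- bottle_b: A second amber bottle like bottle_a; a bystander. Origin: centre of its underside.
- beaker: Small glass beaker, 50 mm across, 70 mm high; a bystander. Origin: centre of its underside.
- med_cup: Small red measuring cup, 42 mm across, 40 mm high; a bystander. Origin: centre of its underside.
- lighter: Blue gas lighter lying flat, about 165 mm long along its own x, 20 mm high; a bystander. Origin: on the bench under its middle.

How it is judged (in metres and radians):
On the way, in this order (a step that is already met when the one before it is completed fails the run):
1. the oven door is shut on its catch (value of joint oven_door below 0.012 rad and angle between tray_center's own z axis and vertical below 0.15 rad), for 0.2 s.
2. the tray is tilted with its lip corner down and all five caps lie in that corner (angle between tray_center's own z axis and vertical between 0.26 and 0.9 rad and distance between each of cap1_center, cap2_center, cap3_center, cap4_center, cap5_center and tray_lip below 0.12 m), for 0.2 s.
At the end, for the whole second after the job is handed in: Door within 0.012 rad of shut; fingers hold the tray, still, tilted 15 to 51 degrees, rim opposite the lip over 120 mm up, inside bottom corner at the lip below 25 mm, touching no bystander nor the oven; every cap centre within 120 mm of that corner (all of step 2 and value of joint oven_door below 0.012 rad and height (world z) of tray_grip above 0.12 m and height (world z) of tray_lip below 0.025 m and contact force between the fingers and tray above 1 N and linear speed of tray below 0.02 m/s and contact force between tray and bottle_a below 0.2 N and contact force between tray and bottle_b below 0.2 N and contact force between tray and beaker below 0.2 N and contact force between tray and med_cup below 0.2 N and contact force between tray and lighter below 0.2 N and contact force between tray and oven below 0.2 N); the arm keeps its last pose, push and grip.
It fails at once if a cap leaves the tray (z of any of cap1_center, cap2_center, cap3_center, cap4_center, cap5_center in the frame of tray above 0.055 m or z of any of cap1_center, cap2_center, cap3_center, cap4_center, cap5_center in the frame of tray below -0.003 m).
It fails at once if a bystander is moved by more than 30 mm (distance of any of bottle_a, bottle_b, beaker, med_cup, lighter from where it was at the start of the episode above 0.03 m).
It also fails if it takes over 58 s, if anything falls off the work surface, if the arm or the gripper's body presses on something with over 40 N, if the wrist force passes 120 N, or if a joint passes its speed limit or range.

## Robot

A 6-joint arm with a two-finger parallel gripper is mounted at the origin on the work surface. World frame = base frame: x ahead of the robot, y to its left, z up, the work surface at z = 0. Lengths are in mm, angles in rad, forces in N, time in s.
With the tool pointing down it reaches from about 350 to 850 mm from the base axis. Payload 8.1 kg.
Tool frame: the origin (TCP) lies between the finger pads; the fingertips stand ctrl.finger_overhang ahead of it and the grasp point (between the pads) lies 5 mm behind it (ctrl.finger_overhang is the distance from the TCP to the fingertips, in mm); z points along the fingers, y is the line along which they close (so a half turn about z gives the same grasp; the last joint's range is limited). The gripper opens to 85 mm and grips with 20 to 120 N. Pads are 22 mm wide; open, the fingers measure 114 mm over their backs; the gripper's body (76 mm by 85 mm) begins 54 mm behind the grasp point. The pads swing forward as they close: fully open they stand 13 mm farther back than shut.
Start: joints at [-1.244, 0.13, 1.488, -0, 1.523, -0.085], TCP at [240.176, -549.837, 245.292] pointing down, gripper open.
Joint ranges: [-2.96, 2.96], [-0.89, 2.26], [0.02, 2.5], [-1.34, 4.48], [0, 2.73], [-2.66, 2.66]. Speed limits (rad/s): [2.39, 2.39, 2.79, 3.14, 3.14, 3.14].

## Interface

Orientations are given as a rotation vector (axis times angle).
In Python, from workcell import ctrl, planner, eyes, order, nets gives the robot as it stands. Calls block until the motion is done:
- ctrl.move_to(position, orientation): joint-space move of the TCP to a pose.
- ctrl.servo_line(position, rotation=None, rate=150): straight line of the TCP; rotation=None keeps the orientation; rate is the mean speed in mm/s.
- ctrl.movej(angles): joint-space move.
- ctrl.gripper_to(opening): finger opening in mm; the grip force is fixed at half the most; returns when the fingers have stopped.
- ctrl.pause(seconds).
- planner.solve_ik(position, orientation): joint angles nearest the present ones, or None.
- ctrl.read_state(): the state.
- eyes.camera(name): name is "side" or "top"; returns (picture, depth): 420x560x3 uint8, red, green, blue; 420x560 float32, mm along the optical axis (not along the pixel's ray), 0 where there is no reading.
- eyes.camera_info(name): a dict with "fx", "fy", "cx", "cy" (pixels), "origin" and "orientation" of the camera in the world. Camera axes: x right, y up, looking along -z (the intrinsics and any distortion apply to the point x, -y, -z); pixel columns grow to the right and rows downward; lengths in mm; the calibration is good to about 2 mm. A picture is of the moment at which its call begins. camera_info takes no time and is no camera call.
A pose or a line that the arm cannot do raises ctrl.Unreachable and nothing moves.
- order.finish_job(): hands the job in; it is judged then, once.
Trained networks look in the newest picture that a camera, given by its name, has taken for a name from the list of things; names that differ only in an ending like _2 or _b are one class to them, and where a whole thing is asked for, a point or a joint stands for the part that bears it (a point fixed in the world has none). Each returns a list of dicts, best first, with "score" (0 to 1); they miss things now and then, are a little off and sometimes report something else, mostly with a low value. They report only what shows in the picture. A call takes as long as a camera call.
- nets.look_for(camera, label): "point" ([x, y, z] in mm, in world coordinates, good to about 4 mm: the middle of the surface that is visible of it).
The state is a dict: "time_s": time; "q": joint angles; "qd": joint speeds; "effort": joint torques, N m; "eef_pos": TCP position; "orientation": TCP orientation; "wrist_force": force on the tool from outside, world axes, zero at the start; "torque": the same for the moment, N m; "opening": finger opening in mm; "finger_force": force on a finger pad.
Only numpy, scipy, OpenCV 4.12 (cv2) and the standard library are available. Lean on these libraries where they do the work, as an engineer would, in place of code of your own. Each camera call takes 0.05 s, during which the arm holds its last target. There are 200 camera calls.

## Working session

There is one attempt and no reset: what is moved stays moved. The work goes in short steps, each a Python script; the robot and the scene stay as the last script left them, time stands still between calls to the robot, and variables do not carry over. Pictures are saved under pics/ and viewed, at most 10 in all, crops included, and the job is handed in when it is done.

```bash
ls; mkdir -p pics
cat > h.py <<'E'
import numpy as np, cv2
from scipy.spatial.transform import Rotation as R
from workcell import ctrl, planner, eyes, order, nets
def cloud(name, d):
    i=eyes.camera_info(name); v,u=np.mgrid[0:d.shape[0],0:d.shape[1]]
    p=np.stack([(u-i["cx"])/i["fx"]*d,-(v-i["cy"])/i["fy"]*d,-d],-1)
    w=p@R.from_rotvec(np.array(i["orientation"]).ravel()).as_matrix().T+np.array(i["origin"]); w[d==0]=np.nan
    return w
E
python3 - <<'E'
from h import *
for n in ("side","top"):
    im,d=eyes.camera(n); cv2.imwrite(f"pics/{n}0.png",im[:,:,::-1]); np.save(n+".npy",cloud(n,d))
    print(n,eyes.camera_info(n))
    for l in ("oven","door_push","door_hinge","tray","tray_center","tray_lip","tray_grip","cap1_center","bottle_a","beaker","med_cup","lighter"):
        print(l,[(np.round(r["point"]).astype(int).tolist(),round(r["score"],2)) for r in nets.look_for(n,l)[:6]])
print(ctrl.read_state(), ctrl.finger_overhang)
E
```

```text
pics
side {'fx': 513.0070050089794, 'fy': 513.0070050089794, 'cx': 280.1059176277795, 'cy': 209.54285767456082, 'origin': array([ 355.82723125, 1009.2764961 , 1202.82317597]), 'orientation': array([ 0.08067111, -1.12865929, -2.74223977])}
oven []
door_push [([433, -208, 205], 0.88), ([484, -335, 267], 0.57), ([526, 209, 22], 0.26)]
door_hinge [([433, -207, 202], 0.85), ([612, 188, 27], 0.55)]
tray [([522, 136, 10], 0.85), ([433, -208, 200], 0.35)]
tray_center [([519, 135, 4], 0.92)]
tray_lip [([520, 136, 11], 0.88)]
tray_grip [([521, 135, 6], 0.74), ([620, 480, 67], 0.71)]
cap1_center [([611, 186, 22], 0.57), ([466, 220, 21], 0.38)]
bottle_a [([752, -92, 56], 0.78), ([621, 478, 68], 0.75), ([487, -335, 265], 0.71)]
beaker [([616, -113, 50], 0.78)]
med_cup [([558, 469, 20], 0.79), ([615, -111, 48], 0.64)]
lighter [([353, 452, 17], 0.79)]
top {'fx': 487.28560724750463, 'fy': 487.28560724750463, 'cx': 282.7785244524655, 'cy': 207.32552704994004, 'origin': array([ 413.34779506,    2.18525316, 1830.80505478]), 'orientation': array([ 0.06442495, -0.04267041, -1.5919981 ])}
oven [([486, -42
[... 472 characters left out ...]
443, 15], 0.71)]
{'time_s': 1.3, 'q': array([-1.24439881e+00,  1.30410342e-01,  1.48819933e+00,  1.13180400e-05,
        1.52301851e+00, -8.53872574e-02]), 'qd': array([-0.00011776,  0.00021267,  0.00055141, -0.00039708, -0.00123473,
        0.00088111]), 'effort': array([-1.42018274e-03, -5.69317496e+01, -5.00860012e+01, -3.59898977e-04,
        1.08440316e-03,  5.14867594e-06]), 'eef_pos': array([ 240.17778386, -549.82918422,  245.28640248]), 'orientation': array([-3.07520318e+00, -6.42261328e-01, -1.09194710e-05]), 'wrist_force': array([-0.00349438, -0.4566968 , -0.46620888]), 'torque': array([ 0.04796221, -0.06347834,  0.0177285 ]), 'finger_force': 0.0, 'opening': 85.62771042929079} 14.0
```

View pics/top0.png

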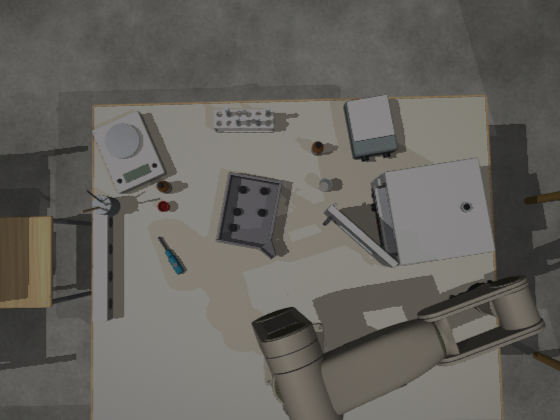

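View pics/side0.png

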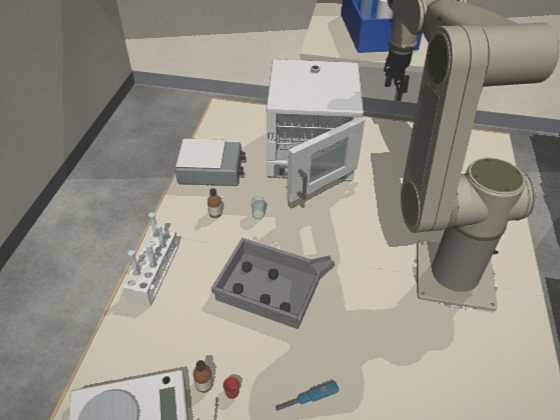

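Run:
```python
import numpy as np, cv2
from scipy import ndimage
w=np.load("top.npy").reshape(-1,3); s=np.load("side.npy").reshape(-1,3)
def rect(p,t):
    r=cv2.minAreaRect(p[:,:2].astype(np.float32)); print(t,len(p),[np.round(x,1) for x in r],"\n",np.round(cv2.boxPoints(r)).tolist())
def sel(p,x0,x1,y0,y1,z0,z1): return p[(p[:,0]>x0)&(p[:,0]<x1)&(p[:,1]>y0)&(p[:,1]<y1)&(p[:,2]>z0)&(p[:,2]<z1)]
for n,c in (("top",w),("side",s)):
    rect(sel(c,330,720,-30,330,50,72),n+" tray rim")
    rect(sel(c,250,800,-700,-150,293,303),n+" oven top")
    d=sel(c,250,650,-330,-100,279,291); rect(d,n+" door top")
```

```text
top tray rim 694 [array([510.2, 142.1]), array([224.5, 283.6]), np.float64(78.7)] 
 [[349.0, 60.0], [627.0, 4.0], [671.0, 224.0], [393.0, 280.0]]
top oven top 7486 [array([ 461.2, -468.6]), array([392.5, 326.7]), np.float64(1.7)] 
 [[260.0, -311.0], [270.0, -638.0], [662.0, -626.0], [652.0, -299.0]]
top door top 622 [array([ 451.3, -276.6]), array([268.1, 214.4]), np.float64(30.1)] 
 [[282.0, -251.0], [389.0, -437.0], [621.0, -302.0], [513.0, -117.0]]
side tray rim 1391 [array([511.2, 144. ]), array([230.2, 285.3]), np.float64(78.4)] 
 [[348.0, 60.0], [628.0, 3.0], [674.0, 228.0], [395.0, 285.0]]
side oven top 4034 [array([ 447.4, -469.7]), array([400.6, 312. ]), np.float64(7.3)] 
 [[229.0, -340.0], [268.0, -650.0], [666.0, -599.0], [626.0, -290.0]]
side door top 735 [array([ 453.5, -271.8]), array([269.3, 219.8]), np.float64(29.4)] 
 [[282.0, -242.0], [390.0, -434.0], [625.0, -302.0], [517.0, -110.0]]
```

The top view (world +x up, +y left) shows the tray at (250,210) with its lip at (270,248), the caps around (250,205), and the oven at (437,212). The door is open about 50°, with its hinge near (393,263) and free edge near (328,208). The beaker (325,185) and bottle (317,148) stand beyond the door. Next I fit the shapes.

```bash
cat > fit.py <<'E'
import numpy as np
from scipy import ndimage
from scipy.optimize import least_squares
def sel(p,x0,x1,y0,y1,z0,z1): return p[(p[:,0]>x0)&(p[:,0]<x1)&(p[:,1]>y0)&(p[:,1]<y1)&(p[:,2]>z0)&(p[:,2]<z1)]
def rot(q,c,a): 
    d=q[:,:2]-c; return np.c_[d@[np.cos(a),np.sin(a)],d@[-np.sin(a),np.cos(a)]]
def band(v,q,hx,hy):
    l=np.abs(rot(q,v[:2],v[2])); dx,dy=l[:,0]-hx,l[:,1]-hy
    return np.where((dx>0)&(dy>0),np.hypot(dx,dy),np.where((dx>0)|(dy>0),np.maximum(dx,dy),np.minimum(-dx,-dy)))
def fit_tray(p,v0): return least_squares(band,v0,args=(p,125,95),loss="soft_l1",f_scale=3)
E
python3 - <<'E'
from fit import *
import cv2
T,S=np.load("top.npy"),np.load("side.npy")
def comp(w,m,k):
    l,n=ndimage.label(m,np.ones((3,3))); c=np.bincount(l.ravel())[1:]; i=np.argsort(c)[::-1][:k]+1
    return [w[l==j] for j in i]
for n,w in (("top",T),("side",S)):
    p=sel(w.reshape(-1,3),330,720,-30,330,54,63)
    for a in (1.37+np.pi/2, 1.37):
        r=fit_tray(p,[515,150,a]); print(n,"tray",np.round(r.x,3),"cost",r.cost,len(p),np.median(np.abs(r.fun)))
    z=w[:,:,2]; m=(z>294)&(z<304)&(w[:,:,1]<-150)&(w[:,:,0]>250)
    for q in comp(w,m,1):
        r=cv2.minAreaRect(q[:,:2].astype(np.float32)); print("oven",len(q),[np.round(x,1) for x in r],np.round(cv2.boxPoints(r)).tolist())
    m=(z>278)&(z<290)&(w[:,:,1]<-100)&(w[:,:,0]>250)&(w[:,:,1]>-320)
    for q in comp(w,m,1):
        r=cv2.minAreaRect(q[:,:2].astype(np.float32)); print("door",len(q),q[:,2].mean(),[np.round(x,1) for x in r],np.round(cv2.boxPoints(r)).tolist())
# lip & caps
for u,v,t in ((270,248,"lip"),(243,189,"c"),(265,191,"c"),(238,212,"c"),(262,213,"c"),(234,228,"c"),(257,176,"?"),(279,181,"corner UR"),(219,243,"corner LL"),(226,176,"corner UL"),(393,263,"doorhinge"),(329,208,"door free")): print(t,np.round(T[v,u]))
E
```

```text
top tray [522.953 150.628   2.951] cost 2767.174415330709 451 2.713594036697714
top tray [518.654 148.518   1.02 ] cost 27534.47102786727 451 21.954340876446565
oven 7677 [array([ 495.6, -466.9]), array([299.3, 300.7]), np.float64(7.7)] [[327.0, -338.0], [367.0, -636.0], [664.0, -596.0], [624.0, -298.0]]
door 569 283.5282406639997 [array([ 425.3, -225.3]), array([273.1,  25.2]), np.float64(47.4)] [[324.0, -317.0], [342.0, -334.0], [527.0, -133.0], [509.0, -116.0]]
side tray [524.675 155.348   2.944] cost 7561.183183461975 1042 3.0301661905782566
side tray [509.913 130.236   1.347] cost 66186.06376476375 1042 21.60607277021043
oven 4291 [array([ 496.4, -463.4]), array([299.5, 312.6]), np.float64(7.4)] [[328.0, -328.0], [368.0, -638.0], [665.0, -599.0], [625.0, -289.0]]
door 519 284.31277625802903 [array([ 425.4, -220.3]), array([278.,  29.]), np.float64(46.7)] [[320.0, -312.0], [341.0, -331.0], [531.0, -129.0], [510.0, -109.0]]
lip [387.  75.  48.]
c [610. 174.  13.]
c [599.  91.  23.]
c [523. 193.  20.]
c [518. 104.  18.]
c [464. 209.  19.]
? [660. 121.  -5.]
corner UR [631.  37.  58.]
corner LL [409. 268.   0.]
corner UL [662. 239.  -3.]
doorhinge [ 336. -321.  284.]
door free [ 514. -124.  283.]
```

```bash
cat > door.py <<'E'
from h import *
H=np.array([338.,-333]); A0=np.deg2rad(7.6)
def pose(th,gap=0,z=259):
    a=A0+th; ey=np.array([np.cos(a),np.sin(a)]); n=np.array([-np.sin(a),np.cos(a)])
    p=H+235*ey+(24+12+gap)*n
    Y=np.r_[ey,0]; Z=np.array([0,0,-1.]); M=np.c_[np.cross(Y,Z),Y,Z]
    return np.r_[p,z],M
def best(p,M):  # choose the half turn with the smaller last joint
    c=[]
    for s in (1,-1):
        rv=R.from_matrix(M@np.diag([s,s,1])).as_rotvec(); q=planner.solve_ik(p,rv)
        if q is not None: c.append((abs(q[5]),s,rv,q))
    return min(c,key=lambda t:t[0])
E
python3 - <<'E'
from door import *
th0=0.69
ctrl.gripper_to(0)
s=ctrl.read_state(); p=s["eef_pos"].copy(); p[2]=430; ctrl.servo_line(p,rate=300)
P,M=pose(th0,50,430); _,sg,rv,q=best(P,M); print(sg,np.round(q,2))
ctrl.move_to(P,rv)
rot=lambda M:R.from_matrix(M@np.diag([sg,sg,1])).as_rotvec()
ctrl.servo_line(pose(th0,50)[0],rate=250)
for th in np.r_[np.arange(th0,0.1,-0.1),0.1]:
    P,M=pose(th); ctrl.servo_line(P,rot(M),rate=150)
    f=ctrl.read_state()["wrist_force"]; print(round(th,2),np.round(f,1))
    if np.linalg.norm(f)>30: break
s=ctrl.read_state(); print(s["time_s"],s["eef_pos"],sg)
im,d=eyes.camera("top"); w=cloud("top",d); z=w[:,:,2]
q=w[(z>278)&(z<290)&(w[:,:,1]<-100)&(w[:,:,0]>300)&(w[:,:,1]>-345)]
cv2.imwrite("pics/top1.png",im[200*0:,:,::-1])
E
```

```text
1 [-0.35 -0.28  1.55 -0.    1.88 -1.17]
0.69 [-0.5 -1.1  0.2]
0.59 [ 0.1  0.1 -0.1]
0.49 [0.8 0.  0.2]
0.39 [0.5 0.  0.4]
0.29 [-0.4  1.6 -0.5]
0.19 [-0.4  0.9 -1. ]
0.1 [-0.6  0.3 -0.2]
7.7583 [ 558.03762105 -243.27099986  258.92700207] 1
```

View pics/top1.png

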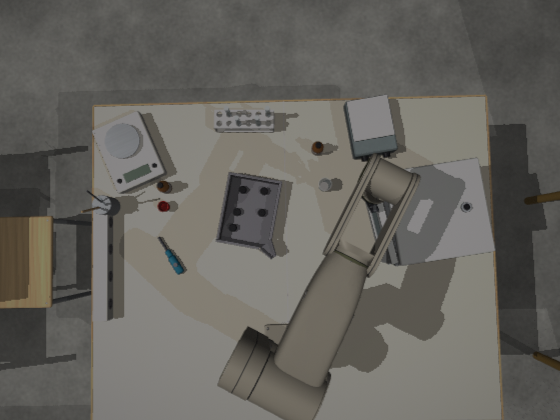

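The arm covers the free edge, but the visible hinge part of the door (385–398, 235–262) has swung nearly parallel to the oven front, so the door is following. Next I push it through the catch with force checks.

Run:
```python
from door import *
for th in np.arange(0.088,-0.09,-0.008):
    P,M=pose(th); ctrl.servo_line(P,R.from_matrix(M).as_rotvec(),rate=60)
    f=ctrl.read_state()["wrist_force"]; a=A0+th; n=np.array([-np.sin(a),np.cos(a)]); fn=f[:2]@n; print(round(th,3),round(fn,1),end="; ")
    if fn>22: break
ctrl.pause(0.3); s=ctrl.read_state(); print("\n",s["time_s"],np.round(s["wrist_force"],1),s["eef_pos"])
```

```text
0.088 -1.0; 0.08 -0.3; 0.072 -0.3; 0.064 0.3; 0.056 -0.1; 0.048 0.2; 0.04 -0.4; 0.032 3.5; 0.024 5.7; 0.016 5.1; 0.008 1.6; -0.0 0.7; -0.008 0.9; -0.016 3.0; -0.024 12.2; -0.032 20.2; -0.04 27.2; 
 12.3583 [-0.  27.6  2.1] [ 569.18383966 -269.31932966  257.95182182]
```

The force bump at the catch, the free run, then the hard stop show the door latched. I back off and check reachability for both walls.

```bash
cat > tray.py <<'E'
from h import *
C=np.array([524.,153,0]); YAW=-0.194; Rt=R.from_euler("z",YAW).as_matrix()
d=Rt@np.array([249,189,0])/np.hypot(249,189); axis=np.cross(d,[0,0,1]); PV=C+Rt@[-124,-94,0]
def tilt(p,M,t,lift=0):
    D=R.from_rotvec(axis*t).as_matrix(); return PV+D@(np.asarray(p)-PV)+[0,0,lift], D@M
def grasp(wall,s,tip=0,z=43):
    l=np.array([125,62,z] if wall=="x" else [92,95,z]); y=np.array([1.,0,0]) if wall=="x" else np.array([0,1.,0])
    Y=Rt@y*s; Z=np.array([0,0,-1.]); M=np.c_[np.cross(Y,Z),Y,Z]
    return C+Rt@l, R.from_euler("z",0).as_matrix()@M
rv=lambda M:R.from_matrix(M).as_rotvec()
E
python3 - <<'E'
from tray import *
p=ctrl.read_state()["eef_pos"].copy()
n=np.array([-np.sin(0.133),np.cos(0.133),0])
ctrl.servo_line(p+n*40,rate=120); ctrl.servo_line(p+n*40+[0,0,150],rate=250)
for w in "xy":
    for s in (1,-1):
        P,M=grasp(w,s); 
        print(w,s,[None if (q:=planner.solve_ik(*(lambda a:(a[0],rv(a[1])))(tilt(P,M,t)))) is None else np.round(q,2).tolist() for t in (0,.25,.5,.6)])
print(ctrl.read_state()["time_s"])
E
```

```text
x 1 [[0.21, 0.52, 1.4, -0.0, 1.23, 0.4], [0.16, 0.19, 1.69, 0.08, 1.02, 0.32], [0.09, -0.16, 1.98, 0.23, 0.86, 0.17], [0.04, -0.31, 2.1, 0.31, 0.82, 0.09]]
x -1 [None, None, None, None]
y 1 [[0.27, 0.49, 1.44, -0.0, 1.22, -1.11], [0.24, 0.16, 1.73, 0.06, 1.01, -1.17], [0.18, -0.2, 2.02, 0.18, 0.84, -1.28], [0.15, -0.35, 2.14, 0.24, 0.79, -1.35]]
y -1 [[0.27, 0.49, 1.44, -0.0, 1.22, 2.04], [0.24, 0.16, 1.73, 0.06, 1.01, 1.97], [0.18, -0.2, 2.02, 0.18, 0.84, 1.86], [0.15, -0.35, 2.14, 0.24, 0.79, 1.79]]
13.6417
```

Run:
```python
from tray import *; from fit import *
P,M=grasp("x",1); o=rv(M)
ctrl.move_to(P+[0,0,300],o)
im,dd=eyes.camera("top"); w=cloud("top",dd); q=w.reshape(-1,3)
z=w[:,:,2]; m=q[(q[:,2]>278)&(q[:,2]<290)&(q[:,0]>320)&(q[:,0]<640)&(q[:,1]>-345)&(q[:,1]<-260)]
r=cv2.minAreaRect(m[:,:2].astype(np.float32)); print("door top",len(m),r)
ctrl.gripper_to(85); ctrl.servo_line(P+[0,0,60],rate=300)
im,dd=eyes.camera("side"); cv2.imwrite("pics/side2.png",im[:,:,::-1])
q=cloud("side",dd).reshape(-1,3); r=fit_tray(sel(q,330,720,-30,330,54,63),[524,153,2.948]); print(r.x)
print(ctrl.read_state()["time_s"])
```

```text
door top 667 ((473.95745849609375, -312.5856018066406), (294.8644104003906, 43.9461555480957), 5.397331237792969)
[524.62483544 155.12034654   2.945604  ]
17.075
```

View pics/side2.png

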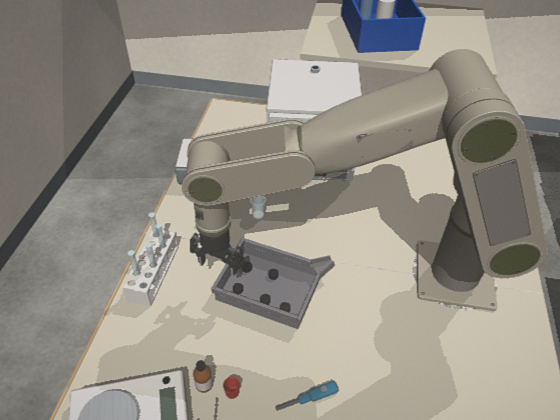

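The door now lies flush with the oven front. The gripper, at about (220,250), is above the +x wall near the grip corner (217,290), and parallax from its height explains the offset. The five caps have not moved. I descend and grip.

Run:
```python
from tray import *
P,M=grasp("x",1)
ctrl.servo_line(P,rate=120); print(np.round(ctrl.read_state()["wrist_force"],1))
ctrl.gripper_to(4); s=ctrl.read_state(); print(s["time_s"],s["opening"],s["finger_force"],np.round(s["wrist_force"],1),s["eef_pos"])
if 7<s["opening"]<14 and s["finger_force"]>5:
    for t in (0.03,0.06,0.1):
        p,m=tilt(P,M,t,1); ctrl.servo_line(p,rv(m),rate=40); s=ctrl.read_state(); print(t,np.round(s["wrist_force"],1),np.round(s["torque"],2),round(s["opening"],1))
im,dd=eyes.camera("side"); cv2.imwrite("pics/side3.png",im[:,:,::-1]); print(ctrl.read_state()["time_s"])
```

```text
[ 0.3 -0.2  0.1]
18.4 9.33421082725354 59.19928343966603 [ 1.1 -0.4  2.2] [659.09367903 189.80563145  43.51001212]
0.03 [ 0.8  0.1 -2.1] [-0.   -0.11 -0.01] 9.1
0.06 [ 0.1 -0.5 -3.2] [-0.04 -0.14 -0.05] 9.1
0.1 [ 0.7  0.8 -3. ] [-0.01 -0.23  0.01] 9.1
19.6667
```

View pics/side3.png

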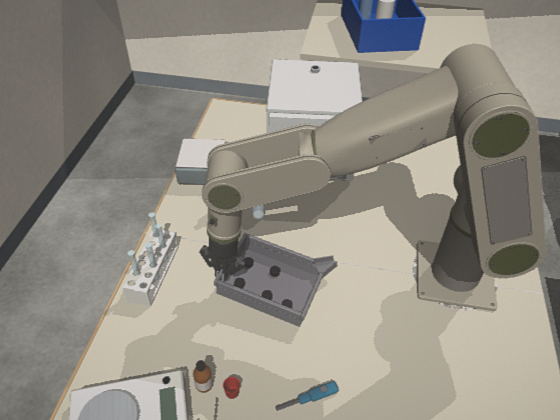

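The fingers grip the rim (opening 9 mm, 59 N) and the tray is starting to tilt with the caps inside at (235–290, 265–305). I continue tilting.

Run:
```python
from tray import *
P,M=grasp("x",1)
for t in np.arange(0.14,0.521,0.038):
    p,m=tilt(P,M,t,1); ctrl.servo_line(p,rv(m),rate=45); s=ctrl.read_state(); print(round(t,2),np.round(s["wrist_force"],1),np.round(s["torque"],2),round(s["opening"],1))
    if np.linalg.norm(s["wrist_force"])>35: break
ctrl.pause(0.8)
im,dd=eyes.camera("side"); cv2.imwrite("pics/side4.png",cv2.resize(im[200:350,180:380,::-1],None,fx=3.5,fy=3.5))
im,dd=eyes.camera("top"); cv2.imwrite("pics/top4.png",cv2.resize(im[140:280,190:320,::-1],None,fx=4,fy=4)); print(ctrl.read_state()["time_s"])
D=R.from_rotvec(axis*t).as_matrix()
lip=PV+D@(C+Rt@[-120,-90,4]-PV); print("lip",lip)
```

```text
0.14 [ 0.8  0.2 -2. ] [ 0.03 -0.2   0.03] 8.9
0.18 [ 0.3 -0.7 -2.7] [-0.05 -0.11  0.01] 9.2
0.22 [ 0.3 -0.7 -3.2] [-0.02 -0.08 -0.02] 9.2
0.25 [ 0.4  0.5 -2.7] [-0.01 -0.08 -0.05] 9.3
0.29 [ 0.3 -0.3 -2.6] [-0.08  0.02  0.03] 9.0
0.33 [-0.4  0.2 -2.8] [-0.09  0.03 -0.01] 9.2
0.37 [-0.1 -0.5 -3.3] [-0.12  0.1   0.05] 9.2
0.41 [ 0.2 -0.1 -2.6] [-0.15  0.1   0.01] 9.0
0.44 [-0.9 -0.5 -2.9] [-0.2   0.2  -0.02] 9.2
0.48 [-0.1 -0.7 -3.4] [-0.17  0.17 -0.03] 8.9
0.52 [-0.6  0.2 -4. ] [-0.17  0.15 -0.06] 9.2
24.9833
lip [386.44995996  86.62292846   6.25604822]
```

View pics/side4.png

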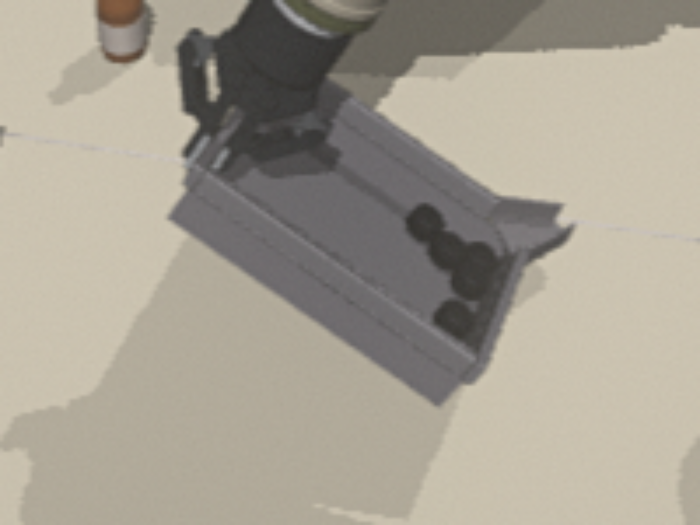

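View pics/top4.png

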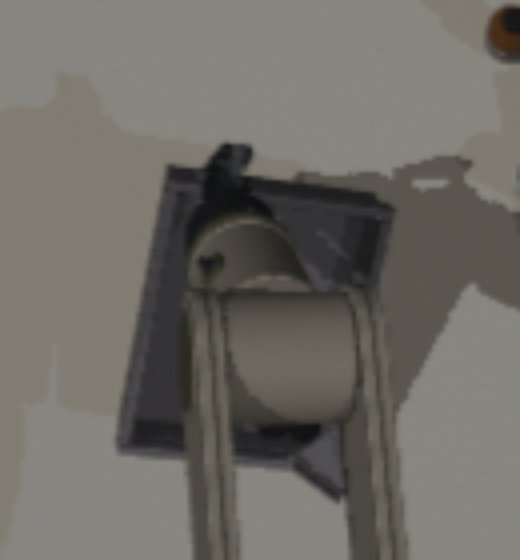

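Four caps have slid toward the lip corner (crop 425–480, 222–280), but one hangs back on the -x wall at crop (455,320). I measure their distances from the corner, then tilt more toward -y and measure again.

```bash
cat >> tray.py <<'E'
def tilt2(p,M,dl,t,lift=1):  # tilt by t, raising local direction dl, about the lip foot corner
    dl=np.r_[np.array(dl)/np.linalg.norm(dl),0]; D=R.from_rotvec(np.cross(Rt@dl,[0,0,1])*t).as_matrix()
    return PV+D@(np.asarray(p)-PV)+[0,0,lift], D@M, D
def caps(D,lift=1,name=None):
    im,dd=eyes.camera("side"); w=cloud("side",dd)
    l=((w-PV-[0,0,lift])@D)@Rt+[-124,-94,0]   # tray frame
    m=(np.nan_to_num(l[:,:,2],nan=-99)>13)&(l[:,:,2]<32)&(np.abs(l[:,:,0])<118)&(np.abs(l[:,:,1])<90)&(l[:,:,0]<60)&(im.max(2)<75)
    q=l[m]; g=q[np.abs(q[:,2]-22)<6][:,:2]
    # k-means into five groups
    _,lab,c=cv2.kmeans(g.astype(np.float32),5,None,(3,100,.1),20,cv2.KMEANS_PP_CENTERS)
    for k,ci in enumerate(c): print("cap",np.round(ci),(lab==k).sum(),"dist",round(float(np.hypot(*(ci-[-120,-90]))),0))
    if name: cv2.imwrite(name,cv2.resize(im[200:350,180:380,::-1],None,fx=3.5,fy=3.5))
    return l
E
python3 - <<'E'
from tray import *
P,M=grasp("x",1); p,m,D=tilt2(P,M,[249,189],0.52); caps(D)
for dl,t in (([.74,.67],.54),([.67,.74],.56),([.6,.8],.58),([.53,.85],.6)):
    p,m,D=tilt2(P,M,dl,t); print(planner.solve_ik(p,rv(m)) is not None); ctrl.servo_line(p,rv(m),rate=40); s=ctrl.read_state(); print(np.round(s["wrist_force"],1),np.round(s["torque"],2))
ctrl.pause(0.7); caps(D,name="pics/side5.png"); print(ctrl.read_state()["time_s"])
E
```

```text
cap [-104.   14.] 60 dist 105.0
cap [-103.  -70.] 46 dist 26.0
cap [-51. -69.] 48 dist 72.0
cap [-104.  -40.] 53 dist 53.0
cap [-78. -56.] 49 dist 54.0
True
[ 0.5  0.7 -3.7] [-0.13  0.04 -0.04]
True
[ 1.1  0.2 -3.2] [-0.19  0.06 -0.04]
True
[ 0.4  1.2 -3.2] [-0.25 -0.01 -0.02]
True
[ 1.  -0.1 -3.1] [-0.24 -0.01 -0.12]
cap [-79. -53.] 38 dist 55.0
cap [-105.  -10.] 41 dist 82.0
cap [-52. -68.] 39 dist 71.0
cap [-105.  -37.] 39 dist 55.0
cap [-104.  -68.] 36 dist 27.0
27.0583
```

View pics/side5.png

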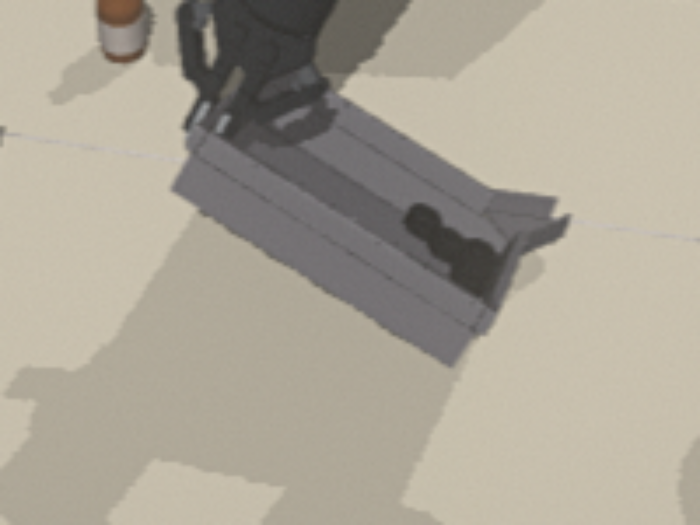

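All five caps sit packed in the lip corner (crop 425–500, 220–285), at most 82 mm from it. I lower the tray 2 mm so the corner clearly rests on the bench, check it is still, and hand in.

Run:
```python
from tray import *
P,M=grasp("x",1)
for l in (0,-1):
    p,m,D=tilt2(P,M,[.53,.85],.6,l); ctrl.servo_line(p,rv(m),rate=20); ctrl.pause(.2); s=ctrl.read_state(); print(l,np.round(s["wrist_force"],1))
    if s["wrist_force"][2]>3: break
ctrl.pause(.5); caps(D,l); s=ctrl.read_state(); print(s["time_s"],s["opening"],s["finger_force"])
print(order.finish_job())
```

```text
0 [ 2.1  1.  -2. ]
-1 [2.1 0.5 0.7]
cap [-52. -68.] 42 dist 72.0
cap [-105.   -9.] 48 dist 82.0
cap [-105.  -39.] 39 dist 53.0
cap [-79. -54.] 46 dist 55.0
cap [-105.  -68.] 34 dist 27.0
28.5083 8.976412101008343 58.959710180643015
the job is handed in; nothing more can be done
None
```

I handed the job in at about 29 s: the oven door is latched, and the gripper holds the tray tilted about 34° with its lip corner on the bench and all five caps within about 82 mm of that corner; the judge's result was not shown.

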